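Put the testing-machine fixtures back in their own trays

TASK

All four fixtures of the testing machine have been put back in the wrong trays: change them round so that each stands upright in the middle of the tray of its own colour, using the empty grey tray for the in-between moves and leaving it empty. Set the fixtures down gently, only in trays and never on the bench, without dropping or tipping them, and leave the phone, the mouse and the specimen dish where they are.

Things in the scene. Friction and masses are not known exactly. Their poses are not given: they have to be found in the camera images.
- fixture_red_centre (a point): Loose testing-machine fixture with a red cap and red ring, about 0.4 kg, 60 mm tall: a round steel disc 60 mm across, 18 mm thick, with an upright round spigot (26 mm diameter) on its middle, from 18 to 60 mm above its underside; take it by the spigot. The point is on the spigot's axis, 30 mm above the underside; z runs up the spigot.
- fixture_yellow_centre (a point): Loose testing-machine fixture with a yellow cap and yellow ring, about 0.4 kg, 60 mm tall: a round steel cone frustum, 56 mm across at the bottom, 18 mm thick, with an upright round spigot (26 mm diameter) on its middle, from 18 to 60 mm above its underside; take it by the spigot. The point is on the spigot's axis, 30 mm above the underside; z runs up the spigot.
- fixture_green_centre (a point): Loose testing-machine fixture with a green cap and green ring, about 0.4 kg, 60 mm tall: a square aluminium block, 48 mm a side, 18 mm thick, with an upright round spigot (26 mm diameter) on its middle, from 18 to 60 mm above its underside; take it by the spigot. The point is on the spigot's axis, 30 mm above the underside; z runs up the spigot.
- fixture_blue_centre (a point): Loose testing-machine fixture with a blue cap and blue ring, about 0.4 kg, 60 mm tall: a cross-shaped aluminium block, 56 mm by 46 mm, 18 mm thick, with an upright round spigot (26 mm diameter) on its middle, from 18 to 60 mm above its underside; take it by the spigot. The point is on the spigot's axis, 30 mm above the underside; z runs up the spigot.
- tray_red: Plain red storage tray fixed to the bench, 100 mm square, the home of the red fixture. Floor 12 mm above the bench, round it a lip 4 mm wide and 4 mm higher than the floor. Origin: centre of its underside, at bench height; x and y along its sides.
- tray_yellow: Plain yellow storage tray fixed to the bench, 100 mm square, the home of the yellow fixture. Floor 12 mm above the bench, round it a lip 4 mm wide and 4 mm higher than the floor. Origin: centre of its underside, at bench height; x and y along its sides.
- tray_green: Plain green storage tray fixed to the bench, 100 mm square, the home of the green fixture. Floor 12 mm above the bench, round it a lip 4 mm wide and 4 mm higher than the floor. Origin: centre of its underside, at bench height; x and y along its sides.
- tray_blue: Plain blue storage tray fixed to the bench, 100 mm square, the home of the blue fixture. Floor 12 mm above the bench, round it a lip 4 mm wide and 4 mm higher than the floor. Origin: centre of its underside, at bench height; x and y along its sides.
- tray_spare: Grey storage tray, same size and shape as the coloured ones, fixed to the bench, empty at the start. It belongs to no fixture: the spare place for the in-between moves. Origin: centre of its underside, at bench height.
- phone: Black phone with a dark blue screen, lying flat, 150 x 73 x 9 mm. Bystander. Origin: centre of its underside.
- mouse: White computer mouse, 100 x 58 x 32 mm. Bystander. Origin: centre of its underside.
- specimen_dish: White open dish with orange specimens in it, 70 x 110 x 22 mm. Bystander. Origin: centre of its underside.
Not all that is in view belongs to the job. What is shaped like the part that bears fixture_green_centre but turquoise is not meant. What is shaped like the tray_green but brown is not meant.

How it is judged:
By the outcome, as a careful person would: the job done as asked, in the order asked, and still so for the second after the job is handed in, with the robot touching nothing.
It also fails if it takes over 136 s, if anything falls off the work surface, if the arm or the gripper's body presses on something with over 40 N, if the wrist force passes 120 N, or if a joint passes its speed limit or range.

ROBOT

A 6-joint arm with a two-finger parallel gripper is mounted at the origin on the work surface. World frame = base frame: x ahead of the robot, y to its left, z up, the work surface at z = 0. Lengths are in mm, angles in degrees, forces in N, time in s.
With the tool pointing down it reaches from about 425 to 950 mm from the base axis. Payload 3.5 kg.
Tool frame: the origin (TCP) lies between the finger pads; the fingertips stand manip.tcp_to_tips ahead of it and the grasp point (between the pads) lies 3 mm ahead of it (manip.tcp_to_tips is the distance from the TCP to the fingertips, in mm); z points along the fingers, y is the line along which they close (so a half turn about z gives the same grasp; the last joint's range is limited). The gripper opens to 85 mm and grips with 20 to 120 N. Pads are 22 mm wide; open, the fingers measure 114 mm over their backs; the gripper's body (76 mm by 85 mm) begins 54 mm behind the grasp point. The pads swing forward as they close: fully open they stand 13 mm farther back than shut.
Start: joints at [-8.594, 16.404, 90.338, -0, 73.258, -8.594], TCP at [674.986, 0.032, 253.325] pointing down, gripper open.
Joint ranges: [-158.93, 158.93], [-51.34, 127.21], [12.03, 142.37], [-87.48, 267.48], [13.55, 161.25], [-162.69, 162.69]. Speed limits (degrees/s): [159.86, 159.86, 180, 180, 180, 180].

INTERFACE

Orientations are given as a 3x3 rotation matrix whose columns are the frame's x, y, z axes.
In Python, from cell import manip, gripper_to, kinematics, optics, workorder gives the robot as it stands. The module is installed in compiled form; this text tells all that it offers. Calls block until the motion is done:
- manip.reach(position, orientation): joint-space move of the TCP to a pose.
- manip.line_to(position, feed=150, attitude=None): straight line of the TCP; attitude=None keeps the orientation; feed is the mean speed in mm/s.
- manip.movej(angles): joint-space move.
- gripper_to(opening, squeeze=None): finger opening in mm; squeeze is the grip in N (None keeps the last); returns when the fingers have stopped.
- manip.sleep(seconds).
- kinematics.inverse_kinematics(position, orientation): joint angles nearest the present ones, or None.
- optics.snapshot(name): name is "scene" or "side" or "wrist"; returns a dict with "color" (420x560x3 uint8, red, green, blue), "vfov" (degrees; the focal length in pixels is half the picture's height over the tangent of half this angle, whatever the lens; pixels are square), "cx", "cy" (the principal point, pixels), "xyz" and "rotation" of the camera in the world. Camera axes: x right, y down, z forward; pixel columns grow to the right and rows downward; lengths in mm; the calibration is good to about 2 mm. A picture is of the moment at which its call begins. There is no depth.
A pose or a line that the arm cannot do raises manip.IKError and nothing moves.
- workorder.finish_job(): hands the job in; it is judged then, once.
Readings, each from a call of its own:
- manip.current_t(): time.
- manip.current_q(): joint angles.
- manip.current_dq(): joint speeds.
- manip.current_joint_efforts(): joint torques, N m.
- manip.current_eef_pos(): TCP position.
- manip.current_ee_rot(): TCP orientation.
- manip.current_ft_force(): force on the tool from outside, world axes, zero at the start.
- manip.current_moment(): the same for the moment, N m.
- manip.current_grip_width(): finger opening in mm.
- manip.current_grasp_force(): force on a finger pad.
Only numpy, scipy, OpenCV 4.12 (cv2) and the standard library are available. Lean on these libraries where they do the work, as an engineer would, in place of code of your own. Each camera call takes 0.05 s, during which the arm holds its last target. There are 200 camera calls.

## Working session

There is one attempt and no reset: what is moved stays moved. The work goes in short steps, each a Python script; the robot and the scene stay as the last script left them, time stands still between calls to the robot, and variables do not carry over. Pictures are saved under pics/ and viewed, at most 14 in all, crops included, and the job is handed in when it is done.

```bash
mkdir -p pics; python3 - <<'E'
from cell import manip, optics
import cv2
for n in("scene","side"):
    s=optics.snapshot(n); cv2.imwrite(f"pics/{n}0.png",s["color"][:,:,::-1]); print(n,s["vfov"],s["cx"],s["cy"],s["xyz"],s["rotation"])
print(manip.tcp_to_tips, manip.current_t(), manip.current_ee_rot())
E
```

```text
scene 47.30642493327373 275.7728588976692 200.95910680734985 [1167.37771365 -157.48614911  906.82961467] [[ 0.27463747  0.78075195 -0.56124919]
 [ 0.96153262 -0.21971027  0.16487091]
 [ 0.00541107 -0.58493913 -0.81105914]]
side 45.850536346984775 283.202812975436 207.57497135708337 [366.90615064 856.45464335 700.56854613] [[-0.97557219 -0.14385328  0.16602752]
 [-0.21875928  0.56707393 -0.79408534]
 [ 0.0200819  -0.81100764 -0.5846908 ]]
22.0 0.1 [[ 9.30939061e-06  9.99997734e-01 -2.12879737e-03]
 [ 9.99999943e-01 -8.58855930e-06  3.38618529e-04]
 [ 3.38599478e-04 -2.12880040e-03 -9.99997677e-01]]
```

View pics/scene0.png

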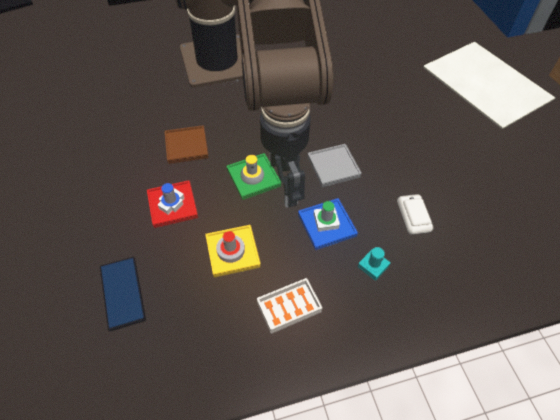

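View pics/side0.png

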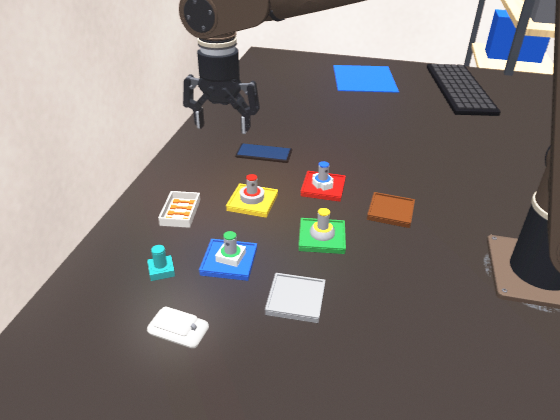

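Candidates in the scene view:
- **Fixtures:** blue (171,197) on the red tray, yellow (253,170) on the green tray, red (231,245) on the yellow tray, green (326,215) on the blue tray.
- **Spare tray:** grey (334,163).
- **Not meant:** turquoise look-alike (375,262) and brown tray (187,143).
- **Bystanders:** phone (122,292), mouse (415,213), dish (290,305).

This is a 4-cycle, so five moves: green→spare, blue→blue, red→red, yellow→yellow, green→green.

```bash
cat > h.py <<'E'
import numpy as np, cv2
from cell import manip, gripper_to, kinematics, optics, workorder
HUE={"red":[(0,4),(175,180)],"yellow":[(22,32)],"green":[(50,75)],"blue":[(105,125)]}
def ray(s,uv,z):
    f=s["color"].shape[0]/2/np.tan(np.radians(s["vfov"]/2))
    uv=np.atleast_2d(uv).astype(float)
    d=np.c_[(uv[:,0]-s["cx"])/f,(uv[:,1]-s["cy"])/f,np.ones(len(uv))]@np.array(s["rotation"]).T
    o=np.array(s["xyz"]); return (o+d*((z-o[2])/d[:,2])[:,None])[:,:2]
def mask(s,c):
    h=cv2.cvtColor(s["color"],cv2.COLOR_RGB2HSV)
    if c=="grey": m=cv2.inRange(h,(0,0,90),(180,40,200))
    else: m=sum(cv2.inRange(h,(a,140,70),(b,255,255)) for a,b in HUE[c])
    return m.astype(np.uint8)
def blobs(s,c,amin=15):
    n,l,st,ce=cv2.connectedComponentsWithStats(mask(s,c))
    return sorted([(int(st[i,4]),ce[i],(l==i).astype(np.uint8)) for i in range(1,n) if st[i,4]>=amin],key=lambda t:-t[0])
def rect(s,m,z):
    p=cv2.findContours(m,cv2.RETR_EXTERNAL,cv2.CHAIN_APPROX_NONE)[0]
    p=cv2.convexHull(np.vstack(p))[:,0]
    return cv2.minAreaRect(ray(s,p,z).astype(np.float32))
E
python3 - <<'E'
from h import *
np.set_printoptions(precision=1,suppress=True)
for n in("scene","side"):
    s=optics.snapshot(n)
    for c in list(HUE)+["grey"]:
        for a,ce,m in blobs(s,c,20)[:5]:
            r=rect(s,m,14); print(n,c,a,ce,"z14 rect",np.array(r[0]),np.array(r[1]),round(r[2],1),"z65",ray(s,ce,65)[0])
E
```

```text
scene red 1243 [172.  205.6] z14 rect [ 489.9 -206.9] [112.9 102.6] 0.3 z65 [ 536.4 -204.2]
scene red 109 [230.2 248.6] z14 rect [ 641.2 -103.9] [39.5 32.7] 83.8 z65 [ 673.9 -107.5]
scene red 84 [228.6 236.7] z14 rect [ 613.6 -100.3] [21.8 23.2] 77.0 z65 [ 645.5 -104.4]
scene yellow 1422 [233.2 251.9] z14 rect [ 647.4 -100.7] [102.6 110.5] 88.0 z65 [ 683.  -103.4]
scene yellow 87 [251.5 171.7] z14 rect [448.2  -7.8] [41.1 31. ] 74.3 z65 [491.4 -16.7]
scene yellow 84 [251.1 158.9] z14 rect [411.1   0.4] [24.6 26. ] 75.4 z65 [454.1  -8.4]
scene green 864 [254.2 176.7] z14 rect [461.1  -5.7] [102.8 100. ] 8.3 z65 [507.1 -14.4]
scene green 77 [327.9 205.9] z14 rect [595.4 134.8] [23.2 22.3] 74.3 z65 [627.8 118. ]
scene green 44 [325.4 218.9] z14 rect [625.4 119.6] [35.2 25.2] 59.5 z65 [658.  101.7]
scene blue 1795 [121.  292.9] z14 rect [ 680.  -338.2] [137.1  64.1] 2.5 z65 [ 712.1 -328.2]
scene blue 1267 [327.7 226.1] z14 rect [637.3 117.9] [107.2 103.6] 4.9 z65 [676.4 100.2]
scene blue 543 [523.1  17. ] z14 rect [ 67.4 981.6] [ 44.1 249.8] 43.6 z65 [130.5 916.9]
scene blue 81 [167.  18
[... 1613 characters left out ...]
[ -142.4 -1752.4] [857.6 113.7] 80.3 z65 [  -85.  -1474.3]
side blue 637 [532.7  48.6] z14 rect [ -238.6 -1520.8] [410.9 106.1] 74.4 z65 [ -194.3 -1333.8]
side blue 394 [262.4 150. ] z14 rect [ 675.6 -327.8] [132.6  60.1] 2.9 z65 [ 656.1 -243.7]
side grey 45270 [163.6 307.2] z14 rect [609.9 -42.1] [ 710.3 1161.4] 1.3 z65 [681.2 326.3]
side grey 10359 [322.   95.3] z14 rect [ 737.7 -860. ] [ 843.4 1018.5] 80.3 z65 [ 561.3 -636.9]
side grey 509 [543.7  11. ] z14 rect [ -418.  -2250.8] [557.5 121.3] 77.8 z65 [ -358.2 -1989.3]
side grey 149 [322.6 221.4] z14 rect [465.3 -45.8] [56.9 30.7] 90.0 z65 [455.6  21.5]
side grey 129 [537.9 307.3] z14 rect [ 31.9 117.9] [16.4 52.7] 82.8 z65 [ 53.8 173.4]
```

```bash
python3 - <<'E'
from h import *
R=np.array([[0,1,0],[1,0,0],[0,0,-1.]])
for z in (360,320,280):
    try: manip.reach([560,0,z],R); break
    except manip.IKError: print("no",z)
s=optics.snapshot("wrist"); cv2.imwrite("pics/w1.png",s["color"][:,:,::-1]); print(z,manip.current_t(),s["vfov"],s["xyz"],s["rotation"])
E
```

```text
360 0.925 68.39462739421258 [559.26929586  65.60421996 480.92310825] [[ 9.99999059e-01 -1.18749995e-03  6.87564660e-04]
 [-9.68134826e-04 -9.65672563e-01 -2.59760589e-01]
 [ 9.72428013e-04  2.59759679e-01 -9.65672804e-01]]
```

View pics/w1.png

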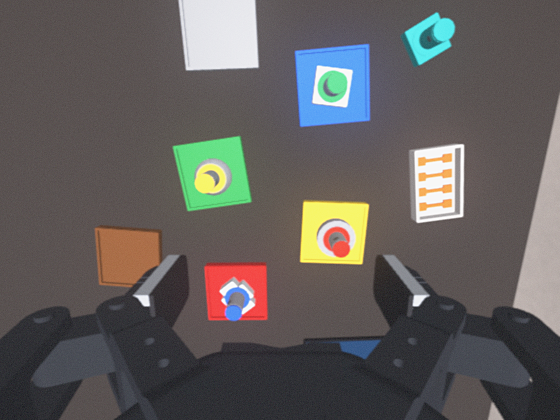

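The picture confirms it: green fixture (332,86) on the blue tray, yellow (212,178) on green, red (337,240) on yellow, blue (237,298) on red. Grey spare is at (218,30); the turquoise decoy (432,38) and brown tray (128,257) are clearly different. Next I take one nadir look at each tray.

```bash
cat > survey.py <<'E'
from h import *
R=np.array([[0,1,0],[1,0,0],[0,0,-1.]])
EST={"red":(486,-205),"yellow":(643,-101),"green":(457,-5),"blue":(633,119),"grey":(478,192)}
def look(t,tray,fix,xy,z=250,save=None):
    manip.reach([xy[0],xy[1]-65,z],R); s=optics.snapshot("wrist"); out={}
    if save: cv2.imwrite(save,s["color"][:,:,::-1])
    xy=np.array(xy,float)
    if tray:
        c=[(np.linalg.norm(np.array(rect(s,b[2],15)[0])-xy),b) for b in blobs(s,tray,3000)]
        r=rect(s,min(c,key=lambda q:q[0])[1][2],15); out["tray"]=r
    if fix:
        m=np.zeros_like(mask(s,fix))
        c=[(np.linalg.norm(ray(s,b[1],70)[0]-xy),b) for b in blobs(s,fix,100)]
        out["caps"]=[(d,b[0],ray(s,b[1],72)[0],rect(s,b[2],72)[0],rect(s,b[2],72)[1],) for d,b in sorted(c,key=lambda q:q[0])[:3] ]
    return out
E
python3 - <<'E'
from survey import *
np.set_printoptions(precision=1,suppress=True)
for t,f in (("red","blue"),("yellow","red"),("green","yellow"),("blue","green"),("grey",None)):
    o=look(t,t,f,EST[t],save=f"pics/s_{t}.png"); print(t,np.array(o["tray"][0]),np.array(o["tray"][1]),round(o["tray"][2],1))
    for c in o.get("caps",[]): print("   ",f,round(c[0],1),c[1],c[2],np.array(c[3]),np.array(c[4]))
print(manip.current_t())
E
python3 -c "
import cv2,numpy as np
I=[cv2.resize(cv2.imread(f'pics/s_{c}.png'),(400,300)) for c in('red','yellow','green','blue')]
cv2.imwrite('pics/grid.png',np.vstack([np.hstack(I[:2]),np.hstack(I[2:])]))"
```

```text
Traceback (most recent call last):
  File "survey.py", line 10, in look
    r=rect(s,min(c,key=lambda q:q[0])[1][2],15); out["tray"]=r
             ~~~^^^^^^^^^^^^^^^^^^^^^
ValueError: min() iterable argument is empty
[ WARN:0@0.011] global loadsave.cpp:275 findDecoder imread_('pics/s_yellow.png'): can't open/read file: check file path/integrity
Traceback (most recent call last):
cv2.error: OpenCV(4.12.0) /io/opencv/modules/imgproc/src/resize.cpp:4208: error: (-215:Assertion failed) !ssize.empty() in function 'resize'
```

View pics/s_red.png

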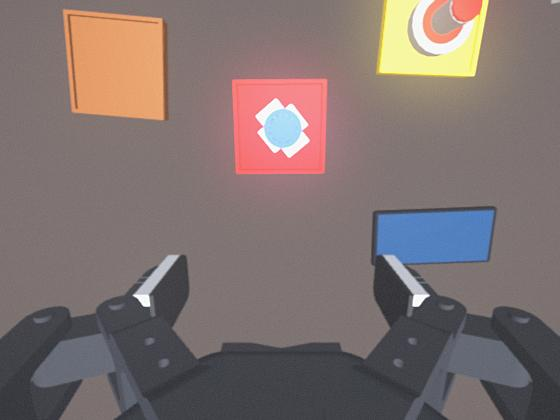

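```bash
python3 - <<'E'
from h import *
I=cv2.imread("pics/s_red.png"); h=cv2.cvtColor(I,cv2.COLOR_BGR2HSV)
J=cv2.cvtColor(cv2.imread("pics/w1.png"),cv2.COLOR_BGR2HSV)
for n,u,v in(("red",215,285),("yellow",310,255),("green",190,195),("blue",310,110),("grey",220,30),("cy",270,335*0+330)): print(n,J[min(v,419),u])
print(manip.current_eef_pos(),manip.current_t())
for u in range(180,400,30): print(u,h[150,u],h[90,u])
E
```

```text
red [  0 181 244]
yellow [ 30 148 247]
green [ 67 143 224]
blue [106 166 246]
grey [114   5 235]
cy [174  39  98]
[ 486.8764719  -269.276546    250.57601294] 2.125
180 [  5  33 130] [  5  35 131]
210 [177  43 137] [178  43 142]
240 [179 139 247] [  0 126 247]
270 [177 136 247] [179 118 247]
300 [178 134 247] [  0 114 247]
330 [176  55 157] [177  62 153]
360 [  3  38 136] [  8  49 146]
390 [  3  24 129] [ 17  49 147]
```

Red tray (280,127) with the blue fixture (283,128) centred on it. The wrist camera washes the colours out, so I loosen the masks.

```bash
sed -i 's/(0,0,90),(180,40,200)/(0,0,190),(180,25,255)/; s/(a,140,70)/(a,80,150)/; s/"blue":\[(105,125)\]/"blue":[(98,125)]/; s/(0,4),(175/(0,5),(172/; s/(22,32)/(22,34)/; s/(50,75)/(48,78)/' h.py
python3 - <<'E'
from survey import *
np.set_printoptions(precision=1,suppress=True)
for t,f in (("red","blue"),("yellow","red"),("green","yellow"),("blue","green"),("grey",None)):
    try:
        o=look(t,t,f,EST[t],save=f"pics/s_{t}.png"); print(t,np.array(o["tray"][0]),np.array(o["tray"][1]),round(o["tray"][2],1))
        for c in o.get("caps",[]): print("   ",f,round(c[0],1),c[1],c[2],np.array(c[3]),np.array(c[4]))
    except ValueError as e: print(t,e)
print(manip.current_t())
I=[cv2.resize(cv2.imread(f'pics/s_{c}.png')[:280],(400,200)) for c in('yellow','green','blue','grey')]
cv2.imwrite('pics/grid.png',np.vstack([np.hstack(I[:2]),np.hstack(I[2:])]))
E
```

```text
red [ 484.8 -206.1] [103.9 102.6] 0.2
    blue 7.7 428 [ 487.  -212.6] [ 488.2 -208.5] [33.1 30.1]
    blue 194.1 5401 [ 645.1 -313.9] [ 643.4 -315.6] [116.5  54.8]
yellow [ 643.6 -100.6] [101.9 101.3] 87.9
    red 3.2 1255 [ 644.8 -103.7] [ 644.6 -104. ] [35.4 35.8]
    red 156.8 4673 [ 511.4 -184.4] [ 509.2 -189.6] [84.2 85.8]
green [456.6  -5.9] [101.9 101.9] 8.2
    yellow 3.5 1181 [457.2  -8.5] [457.3  -8.7] [35.6 34.9]
    yellow 168.5 4858 [607.2 -78.8] [612.5 -85.4] [86.6 90.3]
blue [633.2 118.6] [102.6 102.3] 4.8
    green 3.6 1167 [629.7 117.6] [629.9 117.2] [34.4 34.7]
    green 177.6 4141 [485.2  22.6] [483.9  13.8] [85.8 85.4]
grey [476.  192.1] [100.2 100.6] 1.9
5.8417
```

View pics/grid.png

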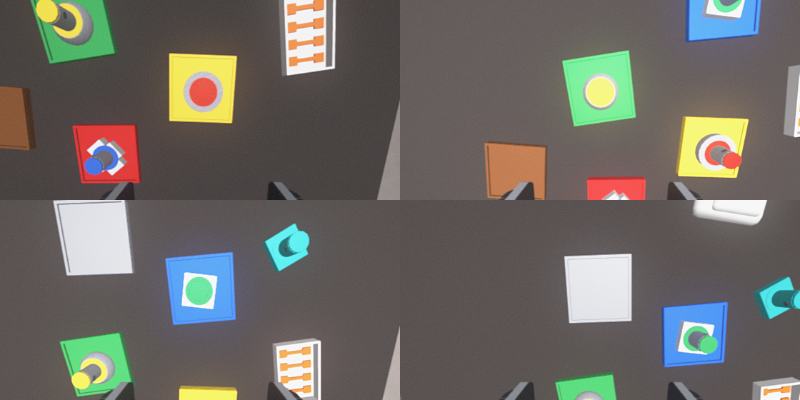

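All four fixtures and the empty grey tray are clear in the nadir views, and each rectangle measures about 101 mm, matching the given 100 mm. Now the first move, green→spare.

```bash
cat > mv.py <<'E'
from survey import *
TR={"red":(484.8,-206.1),"yellow":(643.6,-100.6),"green":(456.6,-5.9),"blue":(633.2,118.6),"grey":(476,192.1)}
def guarded(x,y,z0,zmin,thr):
    manip.sleep(.2); f0=manip.current_ft_force()[2]; z=z0
    while z>zmin:
        z-=.5; manip.line_to([x,y,z],feed=20)
        if manip.current_ft_force()[2]-f0>thr: return z,True
    return z,False
def pick_place(p,q,zg=62,up=170):
    manip.line_to([*p,up],feed=300,attitude=R) if manip.current_eef_pos()[2]<200 else manip.reach([*p,up],R)
    gripper_to(58); manip.line_to([*p,zg],feed=120); manip.sleep(.15)
    za=manip.current_eef_pos()[2]
    gripper_to(20,squeeze=60); manip.sleep(.2)
    print("grip",manip.current_grip_width(),manip.current_grasp_force(),"z",za,"F",manip.current_ft_force())
    assert manip.current_grip_width()>23
    manip.line_to([*p,up],feed=120); manip.line_to([*q,up],feed=250)
    print("carry",manip.current_grip_width(),"F",manip.current_ft_force())
    manip.line_to([*q,zg+4],feed=100)
    r=guarded(*q,zg+4,zg-2.5,3); print("set",r,manip.current_ft_force(),manip.current_eef_pos())
    gripper_to(58); manip.sleep(.1); manip.line_to([*q,up],feed=150)
    print("t",manip.current_t())
E
python3 - <<'E'
from mv import *
np.set_printoptions(precision=1,suppress=True)
pick_place((629.8,116.8),TR["grey"])
o=look(0,"grey","green",TR["grey"],save="pics/p1.png"); print(o["caps"][:1],o["tray"])
E
```

```text
grip 24.411338967950133 59.48598012328148 z 63.2967010794255 F [-1.7  0.1  5.3]
carry 24.828215531526336 F [ 0.5 -0.7 -3.7]
set (62.0, True) [-2.3 -0.3  3. ] [476.2 192.1  62.6]
t 15.4167
[(np.float64(0.9509836818776436), 1164, array([475.4, 192.8]), (475.45086669921875, 192.40806579589844), (34.28913497924805, 33.77806091308594))] ((475.5079345703125, 192.19862365722656), (100.30485534667969, 100.5847396850586), 1.9511181116104126)
```

View pics/p1.png

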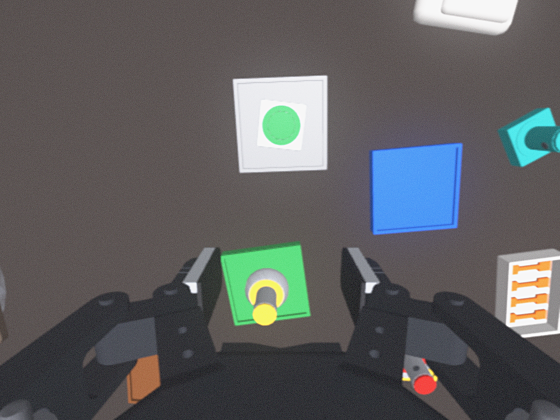

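The green fixture stands upright and centred in the grey tray (281,125), with the cap within 1 mm of its middle. Now the rest.

```bash
python3 - <<'E'
from mv import *
np.set_printoptions(precision=1,suppress=True)
for t,p in (("blue",(487.2,-207.5)),("red",(644.8,-104)),("yellow",(457.2,-8.7)),("green",TR["grey"])):
    pick_place(p,TR[t])
for t in TR:
    o=look(t,t,None,TR[t],save=f"pics/e_{t}.png"); print(t,np.array(o["tray"][0]))
manip.reach([560,0,330],R)
print(manip.current_t())
I=[cv2.resize(cv2.imread(f'pics/e_{c}.png')[:280],(400,200)) for c in('red','yellow','green','blue')]
cv2.imwrite('pics/grid2.png',np.vstack([np.hstack(I[:2]),np.hstack(I[2:])]))
cv2.imwrite('pics/end_side.png',optics.snapshot("side")["color"][:,:,::-1])
E
```

```text
grip 24.422549497086322 58.788544088602066 z 63.01847678882005 F [0.4 1.1 3.8]
carry 24.669169663978817 F [ 0.3 -0.6 -3.5]
set (62.0, True) [-2.1 -0.1 -0.3] [633.4 118.6  62.7]
t 26.675
grip 24.59555602847679 58.749845176935196 z 63.32066955013226 F [0.5 0.8 3. ]
carry 24.913237071827908 F [ 0.6 -0.6 -3.9]
set (62.0, True) [-2.9  1.   2.5] [ 484.9 -206.2   62.6]
t 36.3167
grip 24.610955226886073 59.20741707086563 z 62.91526652696243 F [ 0.9 -0.7  4.9]
carry 24.4450036102742 F [ 0.1  0.  -3.1]
set (61.5, True) [-4.5  1.4  5.1] [ 643.8 -100.6   62.6]
t 46.2167
grip 24.72837003367282 59.25507992506027 z 63.007019119275654 F [-1.2 -0.4  4.9]
carry 24.535545970936127 F [ 0.6  0.6 -3.9]
set (62.0, True) [-3.1 -0.2  3.1] [456.8  -5.9  62.6]
t 56.275
red [ 484.9 -206.4]
yellow [ 643.2 -100.5]
green [456.7  -5.9]
blue [633.3 118.6]
grey [476.2 192.1]
61.55
```

View pics/grid2.png

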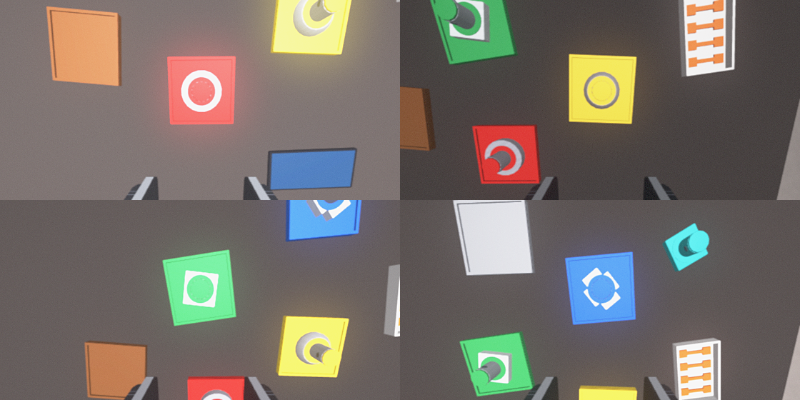

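View pics/end_side.png

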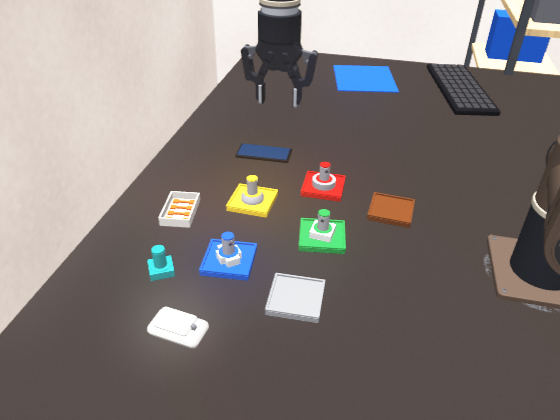

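Each fixture stands upright and centred in the tray of its own colour: red (323,180), yellow (252,195), green (323,228), blue (229,250). The grey tray (297,297) is empty, and the phone, mouse and dish are where they were.

```bash
python3 -c "
from cell import workorder; print(workorder.finish_job())"
```

```text
the job is handed in; nothing more can be done
None
```

All four fixtures stand upright in the middle of their own-colour trays, the grey tray is empty, the phone, mouse and dish were not moved, and the job was handed in at about 62 s of the 136 s allowed.

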